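# Return the scraper to its tool tray and hold the tray's recessed reset

## Task

The carving bench's tool-tracking tray must be re-registered: first lay the loose scraper flat in its empty keyhole-shaped pocket of the tray, blade in the wide end, and let go of it. Then take the square-handled stylus out of the wooden block, reach its steel pin down through the round hole in the control box's cover, press the recessed reset button well down and finish there, still gripping the stylus and holding the button down. Leave everything else on the bench where it is.

Things in the scene. Friction and masses are not known exactly. Their poses are not given: they have to be found in the camera images.
- scraper: Loose flat scraper lying on the bench, 180 long, 0.10 to 0.20 kg, balances within 10 of its origin. Origin: middle of its length, on its underside. x runs from handle to blade, z up. Dark wooden handle from x = -90 to +20, 22 wide (y), 24 high; steel blade from x = +14 to +90, 5 thick, 50 wide from x = 28 on. Grip it across the handle at the origin. (Sizes in mm.)
- blade_edge (a point): Middle of the scraper's blade edge, on its underside, 90 from the scraper's origin. (Sizes in mm.)
- tray: Wooden tool tray fixed on the bench, 212 (x) by 166 (y), 16 high: base 6 thick, walls rising 10 above it. Origin: centre of its underside. It has two pockets side by side, both 192 long along the tray's x: the keyhole-shaped one for the scraper (centre line at y = -42) and a plain 62 wide one (centre line at y = +42) in which the brush lies. (Sizes in mm.)
- pocket (a point): Centre of the scraper pocket on its floor, 6 above the bench; x runs along the pocket towards its wide end. The pocket reaches 96 either way along x; from x = -96 to +12 it is 34 wide (for the handle), from +12 to +96 it is 62 wide (for the blade). The scraper's origin belongs here, its x along this x. (Sizes in mm.)
- pocket_wide_end (a point): On the scraper pocket's floor, 90 from its centre towards the wide end, where the middle of the blade edge belongs. (Sizes in mm.)
- block: Wooden tool block fixed on the bench, 56 (x) by 136 (y), 55 high, with two 11 mm holes, at y = -40 and +40. The stylus stands in one and a round, bulbous-handled gouge (up to 34 across, top 145 above the bench) in the other; which is in which varies. (Sizes in mm.)
- stylus: Stylus standing upright and loose in the block, about 0.06 kg. Origin: the tip of its pin, at its lower end; z points up towards the handle, x and y are square to the handle's sides. Steel pin 6 in diameter from z = 0 to 50, then a square pale wooden handle, 20 by 20, from z = 50 to 110. In the block the handle's lower end rests on the block's top (55 above the bench). (Sizes in mm.)
- stylus_tip (a point): The tip of the stylus's pin, at the stylus's origin.
- control_box: Control box of the tray, fixed on the bench, 120 (x) by 100 (y), 60 high, grey with an aluminium cover; the round hole is at x = -20, y = +12, while the dark rectangle and the small green lamp on the cover are not openings. Origin: centre of its underside. (Sizes in mm.)
- aperture (a point): Centre of the 16 mm round hole in the control box's cover, at the cover's top face, 60 above the bench; z up. The cover is 6 thick. Straight below the hole, 25 below the cover's top face, lies the top of the reset button (20 in diameter). (Sizes in mm.)
- reset_button (a joint): How far the recessed reset button is pressed, in m: 0 released, 0.008 at its stop. It moves straight down and springs back; it takes about 1.8 N to start and 6 N at the stop.
- brush: Bystander: brush lying in the tray's plain pocket. Origin: mid length, underside.
- gouge: Bystander: gouge with a round bulbous dark handle standing in the block's other hole. Origin: its lower tip.
- wedge: Bystander: pale wooden block, 60 by 35 by 22. Origin: centre of its underside. (Sizes in mm.)
- mug: Bystander: white mug, 80 in diameter, 90 high. Origin: centre of its underside. (Sizes in mm.)
- mallet: Bystander: hammer lying on the bench. Origin: on its underside, mid length.
- stub: Bystander: upright stub of branch, 44 in diameter, 70 high. Origin: centre of its underside. (Sizes in mm.)
- spoon: Bystander: wooden spoon lying on the bench near the robot. Origin: on its underside, mid length.
Not all that is in view belongs to the job. Leave any blue or yellow look-alike of the control_box alone.

How it is judged:
On the way, in this order (a step that is already met when the one before it is completed fails the run):
1. the scraper lies flat in its pocket, blade in the wide end, let go (horizontal distance between scraper and pocket below 0.012 m and horizontal distance between blade_edge and pocket_wide_end below 0.014 m and z of scraper in the frame of pocket below 0.003 m and angle between scraper's own z axis and vertical below 0.06 rad and linear speed of scraper below 0.02 m/s and contact force between the fingers and scraper below 0.1 N), for 0.2 s.
2. the gripper has lifted the stylus clear of the block (contact force between the fingers and stylus above 1 N and height (world z) of stylus_tip above 0.058 m), for 0.1 s.
3. the stylus, gripped, holds the reset button down through the hole (value of joint reset_button above 0.0055 m and contact force between stylus and control_box above 1.5 N and contact force between the fingers and stylus above 1 N and horizontal distance between stylus_tip and aperture below 0.01 m and z of stylus_tip in the frame of aperture below -0.027 m and angle between stylus's own z axis and vertical below 0.35 rad), for 0.3 s.
At the end, for the whole second after the job is handed in: Scraper flat on its pocket floor (origin within 12 mm, blade edge within 14 mm, underside within 3 mm of the floor), at rest, let go; fingers grip the stylus, within 20 degrees of upright, tip through the hole, holding the reset button at least 5.5 of 8 mm down (all of step 1 and all of step 3); the arm keeps its last pose, push and grip.
It fails at once if a bystander (brush, gouge, wedge, mug, mallet, stub or spoon) is moved more than 30 mm (distance of any of brush, gouge, wedge, mug, mallet, stub, spoon from where it was at the start of the episode above 0.03 m).
It also fails if it takes over 48 s, if anything falls off the work surface, if the arm or the gripper's body presses on something with over 40 N, if the wrist force passes 120 N, or if a joint passes its speed limit or range.

## Robot

A 6-joint arm with a two-finger parallel gripper is mounted at the origin on the work surface. World frame = base frame: x ahead of the robot, y to its left, z up, the work surface at z = 0. Lengths are in m, angles in rad, forces in N, time in s.
With the tool pointing down it reaches from about 0.225 to 0.875 m from the base axis. Payload 3.4 kg.
Tool frame: the origin (TCP) lies between the finger pads; the fingertips stand 8 mm ahead of it and the grasp point (between the pads) lies 11 mm behind it; z points along the fingers, y is the line along which they close (so a half turn about z gives the same grasp; the last joint's range is limited). The gripper opens to 85 mm and grips with 20 to 120 N. Pads are 22 mm wide; open, the fingers measure 114 mm over their backs; the gripper's body (76 mm by 85 mm) begins 54 mm behind the grasp point. The pads swing forward as they close: fully open they stand 13 mm farther back than shut.
Start: joints at [-1.381, 0.276, 1.505, -0, 1.361, -0.121], TCP at [0.176, -0.547, 0.239] pointing down, gripper open.
Joint ranges: [-2.89, 2.89], [-0.75, 2.08], [0.22, 2.7], [-1.18, 4.32], [0.11, 2.71], [-2.7, 2.7]. Speed limits (rad/s): [2.57, 2.57, 3.14, 3.14, 3.14, 3.14].

## Interface

Orientations are given as a unit quaternion [w, x, y, z].
In Python, from rig import manip gives the robot as it stands.
- The arm moves only by the tool move_arm, never from a script. Its argument "deltas" is a list that holds one entry, the list of rows, each a list of 5 numbers: the shift along the tool's x, y, z normalised to -1 to 1, where 1 is 80 cm, then the turn about the tool's z normalised to -1 to 1, where 1 is 120 degrees, then the closure, from -1 (fully open) to 1 (shut). In form: [[[tx, ty, tz, twist, grip], ...]]. A call has 1 to 12 rows; each row is the pose to reach, as a shift and turn from the pose commanded when the call began, along the tool's axes at that moment; what a row does not reach only later rows make up. A row lasts 1/10 s, in which the tool goes at most 50 mm and 8.59 degrees, less where a joint would pass 70% of its speed; a pose out of reach is approached as far as the arm can. A call with a number of a shift or a turn outside -1 to 1 is refused whole. A call with a gripper value outside its range is refused whole. The fingers move at their own pace and stop on an object; "squeeze" is the grip in N (left out, the last holds). Time passes only in rows, so rows that repeat a pose let the fingers close. It gives the time, the measured TCP pose, the force, the opening and the grip force at its end, in the units of the state.
- manip.get_state(): the state, without advancing time (a new reading comes with each control period).
- manip.get_image(name): name is "scene" or "side" or "wrist"; returns the picture (420x560x3 uint8, red, green, blue); there is no depth.
- manip.camera_params(name): a dict with "fx", "fy", "cx", "cy" (pixels), "R" (3x3) and "t" (3): a world point X has camera coordinates R X + t; the wrist camera has in their place "tool_from_camera" (4x4, takes a point from camera to tool coordinates, whose origin is the TCP and whose axes are the flange's). Camera axes: x right, y down, z forward; pixel columns grow to the right and rows downward; lengths in m; the calibration is good to about 2 mm. A picture is of the moment at which its call begins: read the wrist's pose just before it. camera_params takes no time and is no camera call.
- manip.sign_off(): hands the job in; it is judged then, once.
The state is a dict: "clock": time; "qpos": joint angles; "qd": joint speeds; "effort": joint torques, N m; "position": TCP position; "ee_rot": TCP orientation; "contact_force": force on the tool from outside, world axes, zero at the start; "moment": the same for the moment, N m; "width": finger opening in m; "gripper_force": force on a finger pad.
Only numpy, scipy, OpenCV 4.12 (cv2) and the standard library are available. Lean on these libraries where they do the work, as an engineer would, in place of code of your own. Each camera call takes 0.05 s, during which the arm holds its last target. There are 200 camera calls.

## Working session

There is one attempt and no reset: what is moved stays moved. The work goes in short steps, Python scripts to look and compute and a tool call to move; the robot and the scene stay as the last step left them, time stands still between calls to the robot, and variables do not carry over. Pictures are saved under pics/ and viewed, at most 12 in all, crops included, and the job is handed in when it is done.

Besides the shell and the picture viewer there is one more tool, called after "Request:" as a command line: name --argument value ..., lists and objects as JSON in quotes. move_arm: Moves the arm, as the interface text tells. Scaled input: -1 to 1 covers 80 cm each way for a shift and 120 degrees each way for a turn. Its arguments: {"type":"object","properties":{"deltas":{"type":"array","items":{"type":"array","items":{"type":"array","items":{"type":"number","minimum":-1,"maximum":1}}}},"squeeze":{"type":"number"}},"required":["deltas"]}

```bash
mkdir -p pics; ls; cat > h.py <<'E'
import numpy as np, cv2
from rig import manip
from scipy.spatial.transform import Rotation as Ro
def grab(name,fn=None):
    s=manip.get_state(); im=manip.get_image(name)[:,:,::-1].copy()
    if fn: cv2.imwrite('pics/'+fn+'.png',im)
    return s,im
def cam(name,s=None):
    p=manip.camera_params(name)
    if 'R' in p:
        R=np.array(p['R']);t=np.array(p['t']);o=-R.T@t;Rw=R.T
    else:
        T=np.array(p['tool_from_camera']);q=s['ee_rot']
        Rt=Ro.from_quat([q[1],q[2],q[3],q[0]]).as_matrix()
        Rw=Rt@T[:3,:3];o=Rt@T[:3,3]+np.array(s['position'])
    return p,Rw,o
def ray(c,px,z):
    p,Rw,o=c
    d=Rw@np.array([(px[0]-p['cx'])/p['fx'],(px[1]-p['cy'])/p['fy'],1])
    return o+d*(z-o[2])/d[2]
def proj(c,X):
    p,Rw,o=c
    v=Rw.T@(np.array(X)-o); return np.array([p['cx']+p['fx']*v[0]/v[2],p['cy']+p['fy']*v[1]/v[2]])
E
python3 - <<'E'
from h import *
s,a=grab('scene','scene0'); _,b=grab('side','side0')
print(s)
for n in('scene','side'): c=cam(n);print(n,c[2],c[1][:,2],c[0]['fx'])
print(manip.camera_params('wrist'))
E
```

```text
pics
{'clock': 0.0, 'qpos': array([-1.38102590e+00,  2.76610116e-01,  1.50614345e+00,  5.56695390e-07,
        1.36069048e+00, -1.20984267e-01]), 'qd': array([ 0.00039133,  0.0003563 , -0.00150404,  0.00049615, -0.00162387,
       -0.00129551]), 'effort': array([ 2.41799811e-03, -4.16773975e+01, -2.45804590e+01, -2.63511129e-04,
        1.09532056e-02, -2.49012220e-05]), 'position': array([ 0.17572785, -0.54694922,  0.23842696]), 'ee_rot': array([-9.25160334e-04,  9.87952791e-01,  1.54752789e-01, -3.15593327e-05]), 'contact_force': array([-0.05274639, -0.67455748,  0.34289012]), 'moment': array([0.01363214, 0.01243241, 0.01917364]), 'gripper_force': 0.0, 'width': 0.08555367319913525}
scene [1.25141342 0.27881572 0.94227052] [-0.61431298 -0.28247828 -0.73676698] 399.69202057022534
side [0.19942898 0.83368883 1.01254618] [ 0.23028226 -0.68137564 -0.69476422] 401.3125487931447
{'fx': 358.53631861964794, 'fy': 358.53631861964794, 'cx': 274.4695310165275, 'cy': 207.79475937034832, 'tool_from_camera': array([[ 2.45155888e-04, -9.52930199e-01, -3.03189670e-01,
         7.83839767e-02],
       [ 9.99999670e-01, -1.28418157e-06,  8.12625121e-04,
         3.23205853e-04],
       [-7.74764369e-04, -3.03189769e-01,  9.52929884e-01,
        -1.34767894e-01],
       [ 0.00000000e+00,  0.00000000e+00,  0.00000000e+00,
         1.00000000e+00]])}
```

View pics/scene0.png

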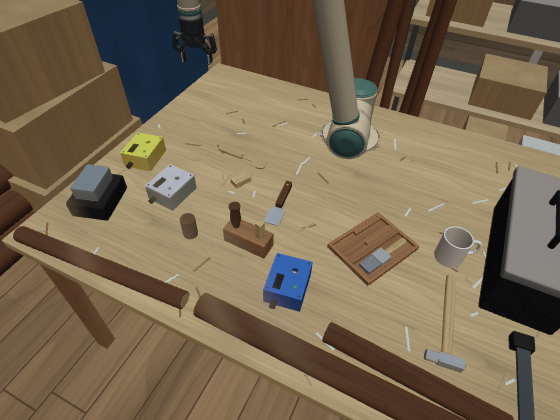

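View pics/side0.png

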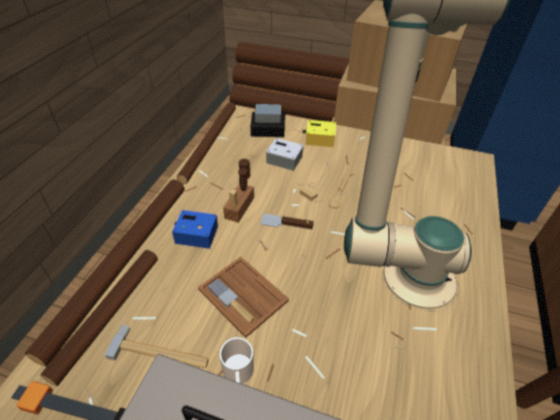

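The scene picture shows three box-like candidates: grey (171,186), yellow (143,150) and blue (288,281). Only the grey one with the aluminium cover fits. The block is at (248,237), with the gouge's bulbous dark handle at (235,215) and the stylus's pale square handle at (260,230). The loose scraper is at (280,203) and the tray at (373,247). I'll confirm in an enlarged crop.

```bash
python3 - <<'E'
from h import *
im=cv2.imread('pics/scene0.png')[155:290,140:425]
cv2.imwrite('pics/crop0.png',cv2.resize(im,None,fx=2.8,fy=2.8,interpolation=cv2.INTER_CUBIC))
c=cam('scene');d=cam('side')
for n,p,z in [('box',(171,182),.06),('scr',(280,203),.01),('sty',(260,222),.115),('tray',(373,247),.012),('mug',(455,235),.09),('gouge',(235,205),.145),('stub',(187,217),.07),('wedge',(240,182),.02)]: print(n,ray(c,p,z).round(3))
E
```

```text
box [ 0.57  -0.407  0.06 ]
scr [ 0.453 -0.08   0.01 ]
sty [ 0.631 -0.058  0.115]
tray [0.49  0.238 0.012]
mug [0.411 0.433 0.09 ]
gouge [ 0.631 -0.134  0.145]
stub [ 0.676 -0.272  0.07 ]
wedge [ 0.435 -0.236  0.02 ]
```

View pics/crop0.png

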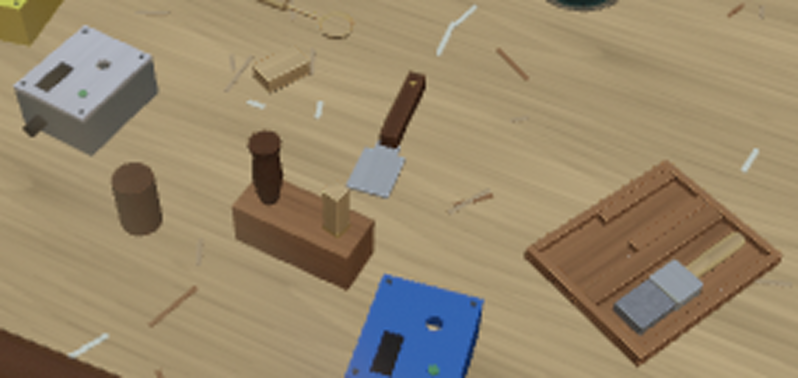

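The crop confirms the choices: the grey box with its round hole at crop (103,64), the scraper with handle (403,110) and blade (378,170), and the square stylus (336,210) to the right of the gouge (265,165). In the tray, the empty keyhole pocket has its wide end at crop (565,245) and its narrow end at (690,185). Next I'll move the wrist camera over the scraper.

```bash
cat >> h.py <<'E'
def yaw(s):
    q=s['ee_rot'];m=Ro.from_quat([q[1],q[2],q[3],q[0]]).as_matrix();return m,np.degrees(np.arctan2(m[1,0],m[0,0]))
def delta(s,X,yw=None):
    m,y=yaw(s);d=m.T@(np.array(X)-s['position'])/.8
    out=list(d.round(4))
    if yw is not None:
        t=-((yw-y+90)%180-90); out.append(round(t/120,4))
    return out
E
python3 - <<'E'
from h import *
c=cam('scene');s=manip.get_state()
f=lambda x,y:(140+x/2.8,155+y/2.8)
a=ray(c,f(416,78),.02);b=ray(c,f(368,190),.003)
v=b-a;print(a,b,np.hypot(*v[:2]),np.degrees(np.arctan2(v[1],v[0])),yaw(s)[1])
a=ray(c,f(595,235),.006);b=ray(c,f(690,190),.006);v=a-b;print('pocket dir',np.degrees(np.arctan2(v[1],v[0])))
print(delta(s,[.45,-.08,.24],np.degrees(np.arctan2(*(ray(c,f(368,190),.003)-ray(c,f(416,78),.02))[1::-1]))))
E
```

```text
[ 0.36562301 -0.09089355  0.02      ] [ 0.53429798 -0.07016182  0.003     ] 0.16994425391249396 7.007041487357853 17.8078341465938
pocket dir -34.36750000321567
[np.float64(0.5049), np.float64(-0.451), np.float64(-0.001), np.float64(0.09)]
```

Request:
move_arm --deltas '[[[0.505,-0.451,0,0.09,-1],[0.505,-0.451,0,0.09,-1],[0.505,-0.451,0,0.09,-1],[0.505,-0.451,0,0.09,-1],[0.505,-0.451,0,0.09,-1],[0.505,-0.451,0,0.09,-1],[0.505,-0.451,0,0.09,-1],[0.505,-0.451,0,0.09,-1],[0.505,-0.451,0,0.09,-1],[0.505,-0.451,0,0.09,-1],[0.505,-0.451,0,0.09,-1],[0.505,-0.451,0,0.09,-1]]]'

```text
clock: 1.3
position: [0.4519, -0.0761, 0.239]
ee_rot: [-0.001, 0.998, 0.064, 0.0]
contact_force: [-0.0, -0.2, 0.1]
width: 0.0853
gripper_force: 0.0
```

```bash
python3 - <<'E'
from h import *
s,a=grab('wrist','w1'); print(s['qpos'].round(2),s['position'])
hsv=cv2.cvtColor(a,cv2.COLOR_BGR2HSV)
c=cam('wrist',s)
dark=((hsv[:,:,2]<95)&(hsv[:,:,1]>60)).astype(np.uint8)
steel=((hsv[:,:,1]<50)&(hsv[:,:,2]>90)).astype(np.uint8)
for nm,m,z in(('dark',dark,.02),('steel',steel,.005)):
    for k in cv2.findContours(m,cv2.RETR_EXTERNAL,cv2.CHAIN_APPROX_NONE)[0]:
        if cv2.contourArea(k)>300:
            r=cv2.minAreaRect(k); P=np.array([ray(c,p,z) for p in cv2.boxPoints(r)])
            print(nm,cv2.boundingRect(k),P[:,:2].round(3).tolist(),P.mean(0).round(4))
E
```

```text
[-0.32  0.1   1.74  0.    1.31  1.12] [ 0.45185832 -0.07608614  0.23898823]
dark (508, 341, 52, 19) [[0.273, -0.378], [0.294, -0.373], [0.294, -0.436], [0.273, -0.442]] [ 0.2834 -0.4071  0.02  ]
dark (408, 284, 122, 63) [[0.298, -0.237], [0.35, -0.239], [0.32, -0.389], [0.264, -0.393]] [ 0.3081 -0.3142  0.02  ]
dark (378, 273, 43, 97) [[0.348, -0.189], [0.369, -0.223], [0.259, -0.291], [0.234, -0.254]] [ 0.3024 -0.2391  0.02  ]
dark (0, 273, 372, 142) [[0.154, 0.231], [0.339, 0.187], [0.312, -0.224], [0.11, -0.239]] [ 0.2285 -0.0114  0.02  ]
dark (271, 158, 22, 103) [[0.469, -0.07], [0.472, -0.091], [0.362, -0.107], [0.359, -0.084]] [ 0.4155 -0.0881  0.02  ]
dark (5, 45, 46, 100) [[0.451, 0.192], [0.546, 0.145], [0.545, 0.14], [0.449, 0.188]] [0.4978 0.1662 0.02  ]
dark (0, 38, 44, 100) [[0.458, 0.2], [0.55, 0.152], [0.548, 0.147], [0.455, 0.194]] [0.5029 0.1733 0.02  ]
dark (0, 26, 29, 65) [[0.503, 0.198], [0.558, 0.166], [0.556, 0.159], [0.5, 0.19]] [0.5291 0.1782 0.02  ]
dark (247, 0, 163, 30) [[0.603, -0.032], [0.621, -0.034], [0.615, -0.176], [0.597, -0.176]] [ 0.6092 -0.1044  0.02  ]
dark (0, 0, 92, 231) [[0.356, 0.204], [0.577, 0.182], [0.587, 0.103], [0.369, 0.109]] [0.4722 0.1497 0.02  ]
steel (257, 300, 20, 75) [[0.193, -0.087], [0.301, -0.092], [0.3, -0.107], [0.191, -0.103]] [ 0.2464 -0.0972  0.005 ]
steel (258, 86, 51, 78) [[0.535, -0.049], [0.541, -0.097], [0.466, -0.109], [0.46, -0.058]] [ 0.5006 -0.0784  0.005 ]
```

View pics/w1.png

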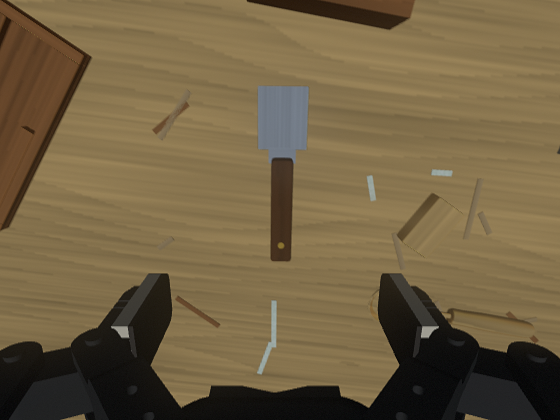

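The wrist view shows the scraper with its handle at (282,210) and its blade at (283,118). The handle measures 110 mm, which matches. Its origin is about (0.449, -0.084) at yaw 6.6°. I'll descend and grip high on the handle so the fingertips stay above the tray walls when placing.

Request:
move_arm --deltas '[[[-0.005,0.009,0.06,0.006,-0.5],[-0.005,0.009,0.12,0.006,-0.3],[-0.005,0.009,0.18,0.006,-0.3],[-0.005,0.009,0.23,0.006,-0.3],[-0.005,0.009,0.26,0.006,-0.3],[-0.005,0.009,0.274,0.006,-0.3],[-0.005,0.009,0.274,0.006,-0.3],[-0.005,0.009,0.274,0.006,1],[-0.005,0.009,0.274,0.006,1],[-0.005,0.009,0.274,0.006,1],[-0.005,0.009,0.274,0.006,1],[-0.005,0.009,0.274,0.006,1]]]' --squeeze 50

```text
clock: 2.55
position: [0.4478, -0.0886, 0.0213]
ee_rot: [0.001, 0.998, 0.055, 0.001]
contact_force: [-0.5, -0.6, 6.9]
width: 0.0204
gripper_force: 49.8
```

Request:
move_arm --deltas '[[[0,0,-0.05,0,1],[0,0,-0.11,0,1],[0.005,-0.05,-0.16,0,1],[0.01,-0.1,-0.2,0,1],[0.028,-0.16,-0.25,0,1],[0.028,-0.22,-0.28,0,1],[0.028,-0.248,-0.3,0,1],[0.028,-0.248,-0.3,0,1],[0.028,-0.248,-0.3,0,1],[0.028,-0.248,-0.3,0,1]]]'

```text
clock: 3.55
position: [0.4468, 0.1108, 0.2592]
ee_rot: [0.001, 0.998, 0.055, -0.001]
contact_force: [0.5, -0.1, -1.4]
width: 0.0205
gripper_force: 49.8
```

```bash
python3 - <<'E'
from h import *
s,a=grab('wrist','w2'); print(s['position'],yaw(s)[1],s['width'],s['qpos'].round(2))
E
```

```text
[0.44684466 0.11080842 0.25922487] 6.280540056468201 0.020502724027924777 [ 0.09  0.09  1.69 -0.    1.36  1.55]
```

View pics/w2.png

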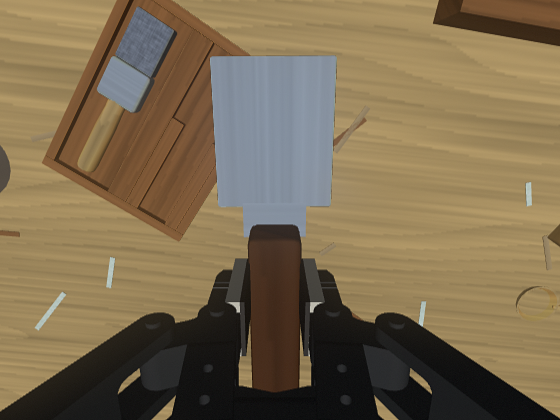

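The scraper is held level and square between the pads. The tray lies to the left, with corners near (45,161) and (181,240), and the pocket's step is at (180,120). Next I'll measure the tray.

```bash
python3 - <<'E'
from h import *
a=cv2.imread('pics/w2.png');s=manip.get_state();c=cam('wrist',s)
hsv=cv2.cvtColor(a,cv2.COLOR_BGR2HSV)
print('tray',hsv[225,181],hsv[150,60],'bench',hsv[250,150],hsv[150,30])
g=cv2.cvtColor(a,cv2.COLOR_BGR2LAB)[:,:,1].astype(float)  # red-green
def edge(p,q,h=12):
    p=np.array(p,float);q=np.array(q,float);u=(q-p)/np.linalg.norm(q-p);n=np.array([-u[1],u[0]]);pts=[]
    for k in np.linspace(.12,.88,40):
        o=p+k*(q-p);t=np.arange(-h,h+.1,.5)
        v=cv2.remap(cv2.GaussianBlur(g,(0,0),1.2).astype(np.float32),(o[0]+t*n[0]).astype(np.float32)[None],(o[1]+t*n[1]).astype(np.float32)[None],1)[0]
        d=np.abs(np.gradient(v));i=d.argmax();pts.append(o+t[i]*n)
    W=np.array([ray(c,x,.016)[:2] for x in pts])
    vx,vy,x,y=cv2.fitLine(W.astype(np.float32),cv2.DIST_HUBER,0,.001,1e-5,1e-5).ravel()
    r=np.abs((W-[x,y])@[-vy,vx]); print(np.degrees(np.arctan2(vy,vx)).round(2),'res',np.median(r).round(5))
    return np.array([x,y]),np.array([vx,vy])
def X(l,m):
    A=np.array([l[1],-m[1]]).T;return l[0]+l[1]*np.linalg.solve(A,m[0]-l[0])[0]
E1=edge((45,161),(181,240));E2=edge((45,161),(125,5));E3=edge((181,240),(217,178))
A=X(E1,E2);B=X(E1,E3);print('A',A,'B',B,np.linalg.norm(A-B))
# pocket along dir perpendicular to A->B
v=(B-A)/np.linalg.norm(B-A)
x=np.array([-v[1],v[0]]); x=x if x[0]>0 else -x
print('dir',np.degrees(np.arctan2(x[1],x[0])))
cen=(A+B)/2+x*.106;print('tray centre',cen)
y=np.array([-x[1],x[0]])
pk=cen-y*.042;print('pocket',pk)
w=lambda a,b,z:np.append(pk+x*a+y*b,z)
for nm,cc in(('wrist',c),('scene',cam('scene')),('side',cam('side'))):
    im=a if nm=='wrist' else cv2.imread(f'pics/{nm}0.png')
    for poly,z in(([(-.106,-.041),(.106,-.041),(.106,.125),(-.106,.125)],.016),([(-.096,-.017),(.012,-.017),(.012,-.031),(.096,-.031),(.096,.031),(.012,.031),(.012,.017),(-.096,.017)],.016)):
        cv2.polylines(im,[np.array([proj(cc,w(*p,z)) for p in poly]).round().astype(int)],True,(0,255,0),1)
    q=proj(cc,w(0,0,.01)).astype(int)
    cr=im[:300,:300] if nm=='wrist' else im[max(q[1]-60,0):q[1]+60,q[0]-60:q[0]+60]
    globals()['o_'+nm]=cv2.resize(cr,(390,390),interpolation=cv2.INTER_CUBIC)
cv2.imwrite('pics/chk.png',np.hstack([o_wrist,o_scene]))
E
```

```text
tray [ 14 144 126] [ 15 142  61] bench [ 20 106 147] [ 20 107 165]
63.01 res 0.00018
-37.23 res 0.00369
-27.09 res 0.00014
A [0.4325904  0.36557633] B [0.35319364 0.20966622] 0.1749623
dir -26.987333
tray centre [0.48734933 0.23951915]
pocket [0.46829    0.20209266]
```

View pics/chk.png

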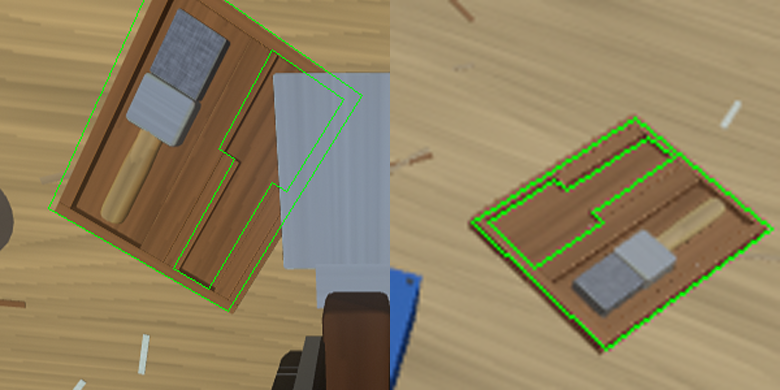

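E2 was contaminated. E1, E3 and corner B agree (perpendicular, residual 0.15 mm), so I'll use B for the tray. Next I'll check where the scraper sits in the hand and compute the move.

```bash
python3 - <<'E'
from h import *
a=cv2.imread('pics/w2.png');s=manip.get_state();c=cam('wrist',s);m,y=yaw(s)
g=cv2.cvtColor(a,cv2.COLOR_BGR2HSV)
msk=((g[:,:,1]<70)&(g[:,:,2]>110)).astype(np.uint8)
k=max([k for k in cv2.findContours(msk,0,2)[0]],key=cv2.contourArea)
x,yy,w,h=cv2.boundingRect(k);print(x,yy,w,h)
edge=ray(c,(x+w/2,yy),s['position'][2]-.0213+.005)
L=ray(c,(x,yy+3),s['position'][2]-.0163);R=ray(c,(x+w,yy+3),s['position'][2]-.0163);print('width',np.linalg.norm(L-R))
e=m.T@(edge-s['position']);print('edge in tool',e)
yw=-27.04;xd=np.array([np.cos(np.radians(yw)),np.sin(np.radians(yw))])
off=e[0]-.09;print('origin ahead',off)
tgt=np.array([.4662,.1980])-xd*off;print('tcp',tgt)
print(delta(s,[*tgt,.10],yw))
E
```

```text
210 55 127 183
width 0.04949614203490665
edge in tool [ 0.09280223 -0.00010956  0.01608311]
origin ahead 0.002802227787511019
tcp [0.46370409 0.19927393]
[np.float64(0.0334), np.float64(-0.1082), np.float64(0.1985), np.float64(0.2772)]
```

Request:
move_arm --deltas '[[[0.01,-0.03,0.03,0.07,1],[0.02,-0.06,0.06,0.14,1],[0.033,-0.09,0.1,0.21,1],[0.033,-0.108,0.14,0.277,1],[0.033,-0.108,0.18,0.277,1],[0.033,-0.108,0.2,0.277,1],[0.033,-0.108,0.2,0.277,1],[0.033,-0.108,0.2,0.277,1],[0.033,-0.108,0.2,0.277,1]]]'

```text
clock: 4.5
position: [0.4655, 0.1999, 0.101]
ee_rot: [-0.0, 0.972, -0.234, 0.001]
contact_force: [-0.2, 0.0, -1.2]
width: 0.0205
gripper_force: 49.7
```

```bash
python3 - <<'E'
from h import *
s,a=grab('wrist','w3');_,b=grab('side','s3');_,d=grab('scene','c3');y=yaw(s)[1];print(s['position'],y,s['qpos'].round(2))
print(delta(s,[.4637,.1993,.0285],-27.04))
c=cam('wrist',s)
x=np.array([.8907,-.4546]);yv=np.array([.4546,.8907]);pk=np.array([.4662,.198])
def dr(im,cc):
    im=im.copy()
    for poly in([(-.106,-.041),(.106,-.041),(.106,.125),(-.106,.125)],[(-.096,-.017),(.012,-.017),(.012,-.031),(.096,-.031),(.096,.031),(.012,.031),(.012,.017),(-.096,.017)]):
        cv2.polylines(im,[np.array([proj(cc,np.append(pk+x*p+yv*q,.016)) for p,q in poly]).round().astype(int)],True,(0,255,0),1)
    return im
A=dr(a,c)[:,:]
B=dr(cv2.imread('pics/side0.png'),cam('side'))[245:345,185:300]
cv2.imwrite('pics/chk3.png',np.hstack([cv2.resize(A,(400,300)),cv2.resize(B,(345,300),interpolation=cv2.INTER_CUBIC)]))
E
```

```text
[0.46549981 0.19987176 0.10097723] -27.029140486704648 [ 0.27  0.29  1.86 -0.    0.99  2.31]
[np.float64(-0.0018), np.float64(0.0018), np.float64(0.0906), np.float64(0.0001)]
```

View pics/chk3.png

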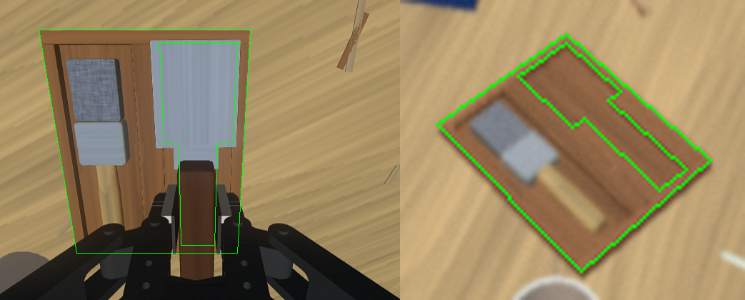

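The outline fits the tray in both the wrist and side views, and the blade sits over the wide end. I'll lower it now.

Request:
move_arm --deltas '[[[-0.002,0.002,0.03,0,1],[-0.002,0.002,0.06,0,1],[-0.002,0.002,0.075,0,1],[-0.002,0.002,0.085,0,1],[-0.002,0.002,0.09,0,1],[-0.002,0.002,0.09,0,1]]]'

```text
clock: 5.25
position: [0.4625, 0.1997, 0.0282]
ee_rot: [-0.0, 0.972, -0.233, 0.0]
contact_force: [-0.9, -0.3, -1.3]
width: 0.0207
gripper_force: 49.7
```

Request:
move_arm --deltas '[[[0.001,0,0.001,0,1],[0.001,0,0.001,0,0.45],[0.001,0,0.001,0,0.1],[0.001,0,0.001,0,0.1],[0.001,0,0.001,0,0.1],[0,0,-0.04,0,0.1],[0,0,-0.1,0,0.1],[0,0,-0.16,0,0.1],[0,0,-0.22,0,0.1],[0,0,-0.25,0,0.1],[0,0,-0.25,0,0.1]]]'

```text
clock: 6.35
position: [0.4646, 0.2004, 0.2325]
ee_rot: [-0.002, 0.972, -0.233, 0.004]
contact_force: [0.5, -0.5, 0.3]
width: 0.0381
gripper_force: 0.0
```

```bash
python3 - <<'E'
from h import *
s,a=grab('wrist','w4');print(s['position'],yaw(s)[1],s['qpos'].round(2))
c=cam('wrist',s)
x=np.array([.8907,-.4546]);yv=np.array([.4546,.8907]);pk=np.array([.4662,.198])
g=cv2.cvtColor(a,cv2.COLOR_BGR2HSV)
q=proj(c,np.append(pk+x*.06,.011)).astype(int);print(q)
msk=((g[:,:,1]<70)&(g[:,:,2]>110)).astype(np.uint8)
for k in cv2.findContours(msk,0,2)[0]:
    if cv2.contourArea(k)>300:
        W=np.array([ray(c,p,.011)[:2] for p in cv2.boxPoints(cv2.minAreaRect(k))])-pk
        print(np.c_[W@x,W@yv].round(4).tolist())
cv2.imwrite('pics/chk4.png',a)
E
```

```text
[0.4646101  0.20038108 0.23254727] -26.94811107123063 [ 0.27  0.17  1.66 -0.    1.3   2.31]
[277 112]
[[-0.2277, -0.2948], [-0.2274, -0.3377], [-0.3, -0.3548], [-0.3004, -0.3098]]
[[-0.2044, 0.3109], [-0.1449, 0.2336], [-0.1863, 0.2122], [-0.2495, 0.2909]]
[[0.031, 0.1083], [0.0323, 0.0654], [-0.0082, 0.0663], [-0.0097, 0.1107]]
[[0.0825, 0.1073], [0.0853, 0.0688], [0.0332, 0.0677], [0.0302, 0.1078]]
[[0.0899, 0.0251], [0.09, -0.0237], [0.0135, -0.0256], [0.0134, 0.0265]]
```

View pics/chk4.png

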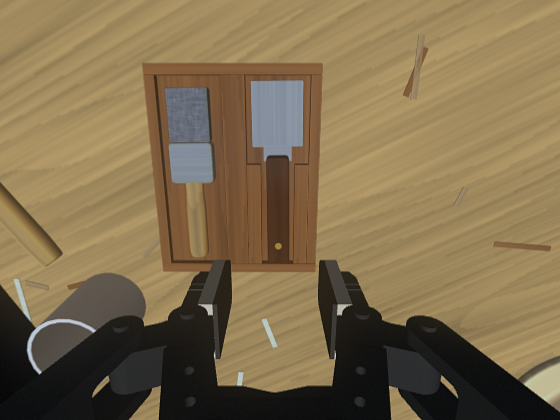

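The scraper lies in the keyhole pocket with its blade edge at x = +90 mm and 0.5 mm off the centre line. That step is done. Next I'll look at the stylus.

Request:
move_arm --deltas '[[[0.05,0.04,-0.06,-0.07,0.1],[0.1,0.08,-0.06,-0.14,0.1],[0.15,0.12,-0.06,-0.21,0.1],[0.2,0.16,-0.06,-0.225,0.1],[0.24,0.2,-0.06,-0.225,0.1],[0.275,0.225,-0.06,-0.225,0.1],[0.275,0.225,-0.06,-0.225,0.1],[0.275,0.225,-0.06,-0.225,0.1],[0.275,0.225,-0.06,-0.225,0.1],[0.275,0.225,-0.06,-0.225,0.1]]]'

```text
clock: 7.4
position: [0.5758, -0.0588, 0.2756]
ee_rot: [-0.0, 1.0, 0.001, -0.001]
contact_force: [0.4, 0.9, 0.7]
width: 0.0381
gripper_force: 0.0
```

```bash
python3 - <<'E'
from h import *
s,a=grab('wrist','w5');print(s['clock'],s['position'],yaw(s)[1],s['qpos'].round(2))
c=cam('wrist',s);q=proj(c,[.631,-.058,.115]);print(q)
E
```

```text
7.4 [ 0.57583134 -0.05878327  0.27556546] 0.14683407562866874 [-0.22  0.27  1.43  0.    1.45  1.35]
[273.49000247 123.86346179]
```

View pics/w5.png

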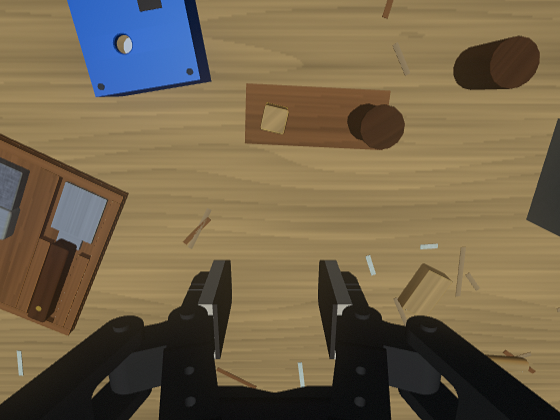

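The stylus's square top is at (275,119), turned slightly, and the round gouge is at (385,125). I'll measure the square.

```bash
python3 - <<'E'
from h import *
a=cv2.imread('pics/w5.png');s=manip.get_state();c=cam('wrist',s);m,y=yaw(s)
g=cv2.cvtColor(a,cv2.COLOR_BGR2HSV);r=g[100:140,255:295]
print(g[118,274],g[128,270],g[112,255],g[140,300])
msk=np.zeros(a.shape[:2],np.uint8);msk[95:145,250:300]=((r:=g[95:145,250:300])[:,:,2]>r[:,:,2].max()*.66)
k=max(cv2.findContours(msk,0,2)[0],key=cv2.contourArea);R=cv2.minAreaRect(k);print(R)
P=np.array([ray(c,p,.115)[:2] for p in cv2.boxPoints(R)])
print(P.round(4).tolist(),P.mean(0),[np.linalg.norm(P[i]-P[i-1]).round(4) for i in range(4)])
v=P[1]-P[0];ang=(np.degrees(np.arctan2(v[1],v[0]))+45)%90-45;print('ang',ang)
# cross-check scene
print(ray(cam('scene'),(140+336/2.8,155+192/2.8),.115))
M=np.ix_
for Y in(ang,):
  print(delta(s,[*P.mean(0),.079],Y))
E
```

```text
[ 19 107 162] [ 20 105 162] [ 14 142 120] [ 14 143 116]
((274.5, 118.5), (47.0, 49.0), 90.0)
[[0.6534, -0.0395], [0.6535, -0.0781], [0.6168, -0.079], [0.6167, -0.0389]] [ 0.6350958  -0.05886844] [np.float64(0.0367), np.float64(0.0385), np.float64(0.0367), np.float64(0.0401)]
ang 0.17316814391004698
[ 0.63607647 -0.05499751  0.115     ]
[np.float64(0.0741), np.float64(0.0004), np.float64(0.2461), np.float64(-0.0001)]
```

```bash
python3 - <<'E'
from h import *
a=cv2.imread('pics/w5.png');s=manip.get_state();c=cam('wrist',s)
g=cv2.cvtColor(a,cv2.COLOR_BGR2HSV)
msk=((g[:,:,2]>140)&(g[:,:,1]<126)).astype(np.uint8);z=np.zeros_like(msk);z[98:139,252:299]=msk[98:139,252:299]
k=max(cv2.findContours(z,0,1)[0],key=cv2.contourArea);R=cv2.minAreaRect(k);print(R)
P=np.array([ray(c,p,.115)[:2] for p in cv2.boxPoints(R)])
print(P.mean(0),[np.linalg.norm(P[i]-P[i-1]).round(4) for i in range(4)])
v=P[1]-P[0];ang=(np.degrees(np.arctan2(v[1],v[0]))+45)%90-45;print('ang',ang)
print(delta(s,[*P.mean(0),.079],ang))
E
```

```text
((273.79833984375, 118.98197937011719), (23.304752349853516, 24.10638999938965), 13.240520477294922)
[ 0.63497988 -0.05830435] [np.float64(0.0188), np.float64(0.0188), np.float64(0.0185), np.float64(0.0189)]
ang -14.002535915090021
[np.float64(0.0739), np.float64(-0.0003), np.float64(0.2461), np.float64(0.118)]
```

Request:
move_arm --deltas '[[[0.04,0,0.0,0.06,0.0],[0.074,0,0.03,0.118,0.0],[0.074,0,0.08,0.118,0.0],[0.074,0,0.11,0.118,0.0],[0.074,0,0.13,0.118,0.0],[0.074,0,0.14,0.118,0.0],[0.074,0,0.14,0.118,0.0]]]'

```text
clock: 8.15
position: [0.6352, -0.0593, 0.1633]
ee_rot: [-0.0, 0.993, -0.122, -0.001]
contact_force: [0.2, -0.4, 0.4]
width: 0.0429
gripper_force: 0.0
```

```bash
python3 - <<'E'
from h import *
s=manip.get_state();print(s['position'],yaw(s)[1],s['width'],delta(s,[.635,-.0583,.079],-14))
E
```

```text
[ 0.63515028 -0.05930554  0.1633228 ] -14.03742055724376 0.042926436900337206 [np.float64(-0.0003), np.float64(-0.0012), np.float64(0.1054), np.float64(-0.0003)]
```

Request:
move_arm --deltas '[[[0,-0.001,0.04,0,0],[0,-0.001,0.08,0,0],[0,-0.001,0.1,0,0],[0,-0.001,0.105,0,0],[0,-0.001,0.105,0,0],[0,-0.001,0.105,0,1],[0,-0.001,0.105,0,1],[0,-0.001,0.105,0,1],[0,-0.001,0.105,0,1],[0,-0.001,0.105,0,1]]]' --squeeze 60

```text
clock: 9.15
position: [0.6375, -0.0599, 0.0821]
ee_rot: [0.0, 0.992, -0.123, 0.002]
contact_force: [0.1, 0.3, 6.5]
width: 0.0194
gripper_force: 58.8
```

Gripped at 19.4 mm. I'll lift straight up, then move to where the wrist camera can see the grey box.

```bash
python3 - <<'E'
from h import *
s=manip.get_state();ap=ray(cam('scene'),(140+103/2.8,155+64/2.8),.06);print(ap, s['qpos'].round(2))
print(delta(s,[.635,-.06,.29],-14),delta(s,[ap[0]-.08,ap[1]+.02,.28],-14))
E
```

```text
[ 0.54610666 -0.40244629  0.06      ] [-0.2   0.49  1.58  0.    1.07  1.61]
[np.float64(-0.002), np.float64(0.0008), np.float64(-0.2599), np.float64(-0.001)] [np.float64(-0.1085), np.float64(0.4432), np.float64(-0.2479), np.float64(-0.001)]
```

Request:
move_arm --deltas '[[[0,0,-0.03,0,1],[0,0,-0.08,0,1],[0,0,-0.14,0,1],[0,0,-0.2,0,1],[0,0,-0.25,0,1],[0,0,-0.25,0,1],[0,0,-0.25,0,1]]]'

```text
clock: 9.85
position: [0.6362, -0.0597, 0.2812]
ee_rot: [0.0, 0.992, -0.123, 0.001]
contact_force: [-1.0, 0.4, -1.6]
width: 0.0193
gripper_force: 59.3
```

Request:
move_arm --deltas '[[[-0.015,0.06,0,0,1],[-0.03,0.12,0,0,1],[-0.045,0.18,0,0,1],[-0.06,0.24,0,0,1],[-0.075,0.3,0,0,1],[-0.09,0.36,0,0,1],[-0.105,0.42,0,0,1],[-0.11,0.443,0,0,1],[-0.11,0.443,0,0,1],[-0.11,0.443,0,0,1],[-0.11,0.443,0,0,1]]]'

```text
clock: 10.95
position: [0.4649, -0.3802, 0.2793]
ee_rot: [-0.001, 0.993, -0.122, -0.0]
contact_force: [-0.6, -0.3, -0.2]
width: 0.0195
gripper_force: 59.3
```

```bash
python3 - <<'E'
from h import *
s,a=grab('wrist','w6');print(s['clock'],s['position'],yaw(s)[1],s['qpos'].round(2))
c=cam('wrist',s);print(proj(c,[.546,-.402,.06]))
m=yaw(s)[0];print('pred tip px',proj(c,s['position']+m@np.array([0,0,.077])))
E
```

```text
10.95 [ 0.46487576 -0.3802458   0.27927369] -14.02955789759356 [-0.8   0.3   1.38  0.    1.47  1.01]
[276.32938947  87.38952251]
pred tip px [274.44393491 224.69088419]
```

View pics/w6.png

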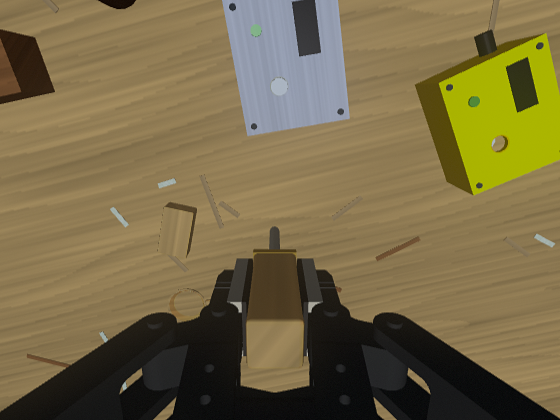

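The wrist view shows the grey box with its hole at (279,86), its green lamp at (256,30) and its dark rectangle at (306,27). The pin's tip is at about (274,229). Next I'll measure the hole and the tip.

```bash
python3 - <<'E'
from h import *
a=cv2.imread('pics/w6.png');s=manip.get_state();c=cam('wrist',s)
g=cv2.cvtColor(a,cv2.COLOR_BGR2GRAY)
f=cv2.GaussianBlur(cv2.resize(g[66:106,259:299],None,fx=8,fy=8,interpolation=cv2.INTER_CUBIC),(0,0),4)
C=cv2.HoughCircles(f,cv2.HOUGH_GRADIENT,1,200,param1=60,param2=12,minRadius=40,maxRadius=90)
print(C)
for x,y,r in C[0]:
    px=(259+(x+.5)/8-.5,66+(y+.5)/8-.5);print('hole',px,2*r/8*s and None if 0 else 2*r/8,ray(c,px,.06))
hs=cv2.cvtColor(a,cv2.COLOR_BGR2HSV)
print('row86',g[86,264:296].tolist());print('col279',g[72:102,279].tolist())
# corner screws as check
m=(g[:140,220:360]<70).astype(np.uint8)
for k in cv2.findContours(m,0,1)[0]:
    if 15<cv2.contourArea(k)<80:
        M=cv2.moments(k);p=(220+M['m10']/M['m00'],M['m01']/M['m00']);print('screw',p,ray(c,p,.06))
for r in range(222,252,3): print(r,hs[r,264:286,1].tolist())
E
```

```text
NoneTraceback (most recent call last):
  File "<stdin>", line 7, in <module>
TypeError: 'NoneType' object is not subscriptable
```

```bash
python3 - <<'E'
from h import *
a=cv2.imread('pics/w6.png');s=manip.get_state();c=cam('wrist',s)
hs=cv2.cvtColor(a,cv2.COLOR_BGR2HSV);S=hs[:,:,1];g=hs[:,:,2]
print('S row86',S[86,264:296].tolist());print('S col279',S[72:102,279].tolist());print('V row86',g[86,264:296].tolist())
sub=S[70:104,262:298];m=(sub<(np.median(sub[:3])*.6)).astype(np.uint8)
k=max(cv2.findContours(m,0,1)[0],key=cv2.contourArea);(x,y),r=cv2.minEnclosingCircle(k);px=(262+x,70+y);print('hole',px,r,ray(c,px,.06),cv2.boundingRect(k))
m=(g[:140,220:360]<90).astype(np.uint8)
for k in cv2.findContours(m,0,1)[0]:
    if 8<cv2.contourArea(k)<90:
        M=cv2.moments(k);p=(220+M['m10']/M['m00'],M['m01']/M['m00']);print('screw',np.round(p,1),ray(c,p,.06))
for r in range(222,252,4): print(r,S[r,264:286].tolist())
E
```

```text
S row86 [39, 39, 36, 39, 39, 38, 12, 31, 30, 30, 29, 31, 30, 30, 30, 30, 29, 31, 29, 30, 30, 29, 30, 30, 29, 40, 39, 40, 40, 39, 40, 38]
S col279 [39, 40, 40, 41, 23, 14, 28, 30, 30, 30, 31, 29, 31, 30, 30, 30, 29, 29, 30, 31, 29, 29, 29, 29, 34, 39, 38, 38, 38, 39]
V row86 [177, 171, 168, 168, 168, 167, 148, 196, 193, 193, 192, 192, 193, 193, 193, 193, 192, 192, 192, 193, 193, 193, 193, 188, 169, 180, 175, 174, 178, 175, 174, 174]
hole (277.7644624710083, 85.16942119598389) 9.723628044128418 [ 0.54784849 -0.4038979   0.06      ] (8, 6, 17, 19)
screw [253.5 126. ] [ 0.51723356 -0.37219886  0.06      ]
screw [340.3 111.3] [ 0.51050511 -0.45626094  0.06      ]
screw [232.1   6.7] [ 0.62105616 -0.3805225   0.06      ]
222 [107, 106, 105, 107, 105, 109, 106, 106, 108, 105, 107, 105, 107, 109, 108, 108, 107, 108, 107, 107, 107, 106]
226 [107, 107, 106, 104, 107, 110, 107, 108, 92, 97, 81, 89, 102, 108, 107, 106, 106, 107, 108, 105, 105, 105]
230 [107, 106, 108, 105, 109, 105, 46, 47, 47, 48, 49, 49, 50, 43, 49, 104, 107, 108, 107, 108, 106, 107]
234 [106, 108, 109, 107, 107, 98, 42, 44, 51, 49, 53, 50, 49, 51, 45, 91, 106, 108, 106, 106, 107, 107]
238 [108, 107, 107, 108, 109, 86, 44, 44, 47, 49, 46, 50, 51, 55, 49, 77, 107, 107, 104, 108, 105, 106]
242 [107, 106, 106, 109, 111, 83, 41, 40, 44, 49, 47, 51, 50, 52, 49, 72, 108, 106, 106, 107, 109, 107]
246 [106, 107, 109, 107, 111, 66, 38, 47, 44, 46, 55, 44, 47, 52, 45, 55, 109, 107, 108, 109, 106, 107]
250 [167, 165, 172, 172, 179, 173, 169, 169, 172, 168, 171, 162, 176, 174, 164, 168, 175, 170, 171, 169, 171, 169]
```

The three cover screws (84 × 104 mm spacing) and the direct hole measurement agree on the aperture at (0.5468, -0.4048). The pin sits about 2.7 mm behind the TCP along tool x. I'll go above the hole.

```bash
python3 - <<'E'
from h import *
s=manip.get_state();print(delta(s,[.5494,-.4055,.150],-14))
print(ray(cam('wrist',s),(279,85.8),.06))
E
```

```text
[np.float64(0.1101), np.float64(0.0053), np.float64(0.162), np.float64(0.0)]
[ 0.5470267  -0.40488644  0.06      ]
```

Request:
move_arm --deltas '[[[0.06,0.005,0.0,0,1],[0.11,0.005,0.03,0,1],[0.11,0.005,0.08,0,1],[0.11,0.005,0.13,0,1],[0.11,0.005,0.155,0,1],[0.11,0.005,0.162,0,1],[0.11,0.005,0.162,0,1],[0.11,0.005,0.162,0,1]]]'

```text
clock: 11.8
position: [0.55, -0.4074, 0.1524]
ee_rot: [0.001, 0.992, -0.122, 0.001]
contact_force: [-0.4, -0.7, -0.2]
width: 0.0193
gripper_force: 59.3
```

```bash
python3 - <<'E'
from h import *
s,a=grab('wrist','w7');_,b=grab('scene','c7');_,d=grab('side','d7')
print(s['clock'],s['position'],yaw(s)[1],delta(s,[.5494,-.4055,.105]))
tip=[.5468,-.4048,.073]
o=[]
for im,cc in((a,cam('wrist',s)),(b,cam('scene')),(d,cam('side'))):
    p=proj(cc,[.5468,-.4048,.06]).round().astype(int);t=proj(cc,tip);print(p,t)
    r=70 if im is a else 32
    o.append(cv2.resize(im[max(0,p[1]-r):p[1]+r,max(0,p[0]-r):p[0]+r],(266,266),interpolation=cv2.INTER_CUBIC))
cv2.imwrite('pics/chk7.png',np.hstack(o))
E
```

```text
11.8 [ 0.54995498 -0.40742553  0.1523713 ] -14.061679378179313 [np.float64(-0.0014), np.float64(-0.0023), np.float64(0.0592)]
[272 222] [271.46344212 229.1882875 ]
[176 178] [175.36102315 174.76029615]
[288 151] [288.05274281 147.94734434]
```

View pics/chk7.png

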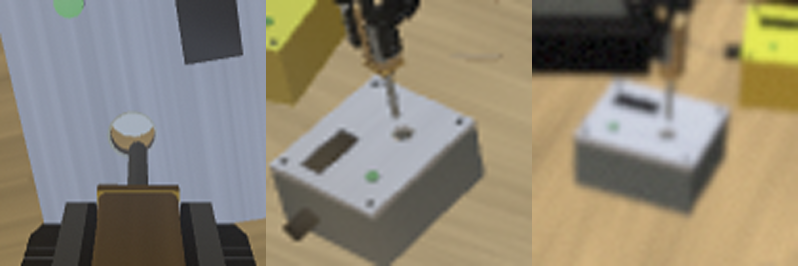

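The tip is just over the hole, about 1.5–2 mm to the right. I'll correct that and enter the hole.

Request:
move_arm --deltas '[[[0,-0.002,0,0,1],[0,-0.002,0,0,1],[0,-0.002,0.015,0,1],[0,-0.002,0.03,0,1],[0,-0.002,0.044,0,1],[0,-0.002,0.044,0,1],[0,-0.002,0.044,0,1]]]'

```text
clock: 12.65
position: [0.5489, -0.4055, 0.1144]
ee_rot: [-0.0, 0.992, -0.123, -0.001]
contact_force: [-0.2, 0.1, -0.1]
width: 0.0193
gripper_force: 59.4
```

Request:
move_arm --deltas '[[[0,0,0.004,0,1],[0,0,0.008,0,1],[0,0,0.01,0,1],[0,0,0.01,0,1],[0,0,0.01,0,1]]]'

```text
clock: 13.15
position: [0.5495, -0.4061, 0.1081]
ee_rot: [0.001, 0.992, -0.123, 0.001]
contact_force: [0.1, -0.7, 2.3]
width: 0.0196
gripper_force: 59.7
```

Request:
move_arm --deltas '[[[0,0,0.003,0,1],[0,0,0.003,0,1],[0,0,0.003,0,1]]]'

```text
clock: 13.45
position: [0.5495, -0.4061, 0.1053]
ee_rot: [0.0, 0.992, -0.123, 0.001]
contact_force: [0.3, -0.5, 4.8]
width: 0.0195
gripper_force: 59.9
```

Request:
move_arm --deltas '[[[0,0,0.003,0,1],[0,0,0.003,0,1],[0,0,0.003,0,1]]]'

```text
clock: 13.75
position: [0.5496, -0.4061, 0.1038]
ee_rot: [0.001, 0.992, -0.123, 0.001]
contact_force: [0.3, 1.1, 8.2]
width: 0.0195
gripper_force: 60.6
```

Request:
move_arm --deltas '[[[0,0,0.001,0,1],[0,0,0.001,0,1],[0,0,0.001,0,1],[0,0,0.001,0,1],[0,0,0.001,0,1],[0,0,0.001,0,1]]]'

```text
clock: 14.35
position: [0.5496, -0.4061, 0.1037]
ee_rot: [0.001, 0.992, -0.123, 0.001]
contact_force: [-0.6, -0.5, 10.7]
width: 0.019
gripper_force: 60.9
```

```bash
python3 - <<'E'
from h import *
s,a=grab('wrist','w8');print(s['contact_force'],s['position'],s['gripper_force'],s['width'])
_,b=grab('scene','c8');cv2.imwrite('pics/chk8.png',np.hstack([cv2.resize(a,(400,300)),cv2.resize(b[130:280,120:320],(400,300),interpolation=cv2.INTER_CUBIC)]))
E
```

```text
[-0.6276923  -0.47493725 10.66170472] [ 0.5496294  -0.40609828  0.10373496] 60.912004709243774 0.019023968803259916
```

View pics/chk8.png

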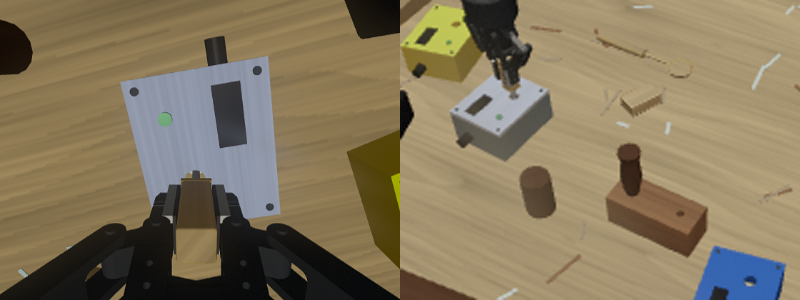

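The pin is down through the hole. The force of 10.7 N is past the 6 N stop, the stylus is upright and firmly gripped, and the bystanders in view are untouched. I'll hand in.

```bash
python3 -c "
from rig import manip
print(manip.sign_off())"
```

```text
the job is handed in; nothing more can be done
None
```

The job is handed in: the scraper lies let go in its keyhole pocket (blade edge within about 1 mm of its spot), and the gripped stylus holds the reset button down through the grey box's hole at about 10.7 N, past the 6 N stop; sign-off returned no verdict.

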